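# Seat a microscope nosepiece turret in its taper and rock it free

### The arm

A 6-joint arm with a two-finger parallel gripper is mounted at the origin on the work surface. World frame = base frame: x ahead of the robot, y to its left, z up, the work surface at z = 0. Lengths are in mm, angles in rad, forces in N, time in s.
With the tool pointing down it reaches from about 275 to 825 mm from the base axis. Payload 5.2 kg.
Tool frame: the origin (TCP) lies at the very end of the fingers, on their centre line; the grasp point (between the pads) lies 19 mm behind it; z points along the fingers, y is the direction in which the jaws open and shut (so a half turn about z gives the same grasp; the last joint's range is limited). The gripper opens to 93 mm and grips with 3 to 60 N. Pads are 15 mm wide; open, the fingers measure 128 mm over their backs; the gripper's body (75 mm by 188 mm) begins 65 mm behind the grasp point.
Start: joints at [-1.477, 0.259, 1.535, -0, 1.348, -0.203], TCP at [160.875, -525.951, 218.653] pointing down, gripper open.
Joint ranges: [-3.14, 3.14], [-0.91, 2.08], [0.19, 2.58], [-1.22, 4.36], [0.22, 2.71], [-3.12, 3.12]. Speed limits (rad/s): [2.57, 2.57, 3.14, 3.14, 3.14, 3.14].

### API

Orientations are given as [roll, pitch, yaw] about the fixed x, y, z axes, in that order (R = Rz(yaw) Ry(pitch) Rx(roll)).
In Python, from bench import robot gives the robot as it stands. The module is installed in compiled form; this text tells all that it offers. Calls block until the motion is done:
- robot.move_ptp(position, orientation): joint-space move of the TCP to a pose.
- robot.move_linear(position, ori=None, speed=150, f_stop=None): straight line of the TCP; ori=None keeps the orientation; speed is the mean speed in mm/s. With f_stop (N) it stops when the force on the tool has changed by that much, and returns True; else False.
- robot.move_j(angles): joint-space move.
- robot.move_gripper(opening): opening from 0.0 (shut) to 1.0 (fully open); the grip force is fixed at half the most; returns when the fingers have stopped.
- robot.sleep(seconds).
- robot.inverse_kinematics(position, orientation): joint angles nearest the present ones, or None.
- robot.get_image(name): name is "scene" or "top" or "wrist"; returns a dict with "img" (420x560x3 uint8, blue, green, red), "fovy" (degrees; the focal length in pixels is half the picture's height over the tangent of half this angle, whatever the lens; pixels are square), "cx", "cy" (the principal point, pixels), "eye" and "orientation" of the camera in the world. Camera axes: x right, y down, z forward; pixel columns grow to the right and rows downward; lengths in mm; the calibration is good to about 2 mm. The wrist camera is an equidistant fisheye: a pixel r from the principal point sees the ray r / f radians off the axis. A picture is of the moment at which its call begins. There is no depth.
A pose or a line that the arm cannot do raises robot.MotionError and nothing moves.
- robot.hand_in(): hands the job in, once; it reports no verdict.
Readings, each from a call of its own:
- robot.current_t(): time.
- robot.current_qpos(): joint angles.
- robot.current_joint_vel(): joint speeds.
- robot.current_joint_efforts(): joint torques, N m.
- robot.current_tcp_pos(): TCP position.
- robot.current_eef_rot(): TCP orientation.
- robot.current_contact_force(): force on the tool from outside, world axes, zero at the start.
- robot.current_ft_torque(): the same for the moment, N m.
- robot.current_gripper_width(): opening from 0.0 (shut) to 1.0 (fully open).
Only numpy, scipy, OpenCV 4.12 (cv2) and the standard library are available. Lean on these libraries where they do the work, as an engineer would, in place of code of your own. Each camera call takes 0.05 s, during which the arm holds its last target.

### The job

Refit the microscope's nosepiece turret: lift it off the cork ring, set its brass cone into the matching cup of the carrier held in the vise with the red dot at the red index line, and press it fully home with about 8 N. Then, with a light hand still bearing down so that it stays in its seat, rock it about 20 degrees anticlockwise (seen from above) from the line and then 20 degrees clockwise of the line to check that the taper runs free. Bring the dot back to the line and let go, leaving it seated; never force it (keep every push under 12 N), and leave the other things on the bench alone.

Things in the scene. Friction and masses are not known exactly. Their poses are not given: they have to be found in the camera images.
- vise: Grey machine vise fixed to the bench: 118 mm long (its x), jaws 62 mm wide along its y, 52 mm high; screw handle out to 94 mm at -x. Origin on the bench below the middle of the jaw gap, z up. It grips the black nosepiece carrier: a round cup, 63 mm outside, open upward, rim nominally 90 mm high, red index line across the rim and down the outside at the vise's +x side.
- nominal_seat (a point): Fixed to the vise, 70 mm up its axis: where the turret's origin nominally comes when seated. The carrier was nipped in by hand and is not tracked: its true seat is up to 6 mm higher or lower and up to 3 mm to either side along vise y (none along x), firmly held: find it by feel. Brass-lined conical seat, 34 mm across at the rim, half angle 22 degrees.
- turret: Loose nosepiece turret, 0.2 to 0.35 kg, cone down on a loose cork ring (92 mm across, 34 mm high), origin then 8 mm above the bench. Origin: centre of the cone's small lower end; z up its axis. Brass cone 18 mm across at z = 0, 36 mm at z = 22 mm; knurled disc 58 mm across, z = 26 to 37.5 mm, 6 mm above the cup's rim when seated; steel hub above.
- hub (a point): Middle of the turret's steel hub, on its axis, at turret z = 55 mm. The hub stands from z = 37.5 (top of the disc) to 70 mm, 24 mm along turret x and 20 mm along turret y: two flats facing +y and -y to grip by.
- red_dot (a point): Red dot (9 mm) on top of the turret's disc, at turret x = 22, y = 0, z = 38 mm (the disc's edge below it is red too). When it is at the index line, the turret's x axis points along the vise's x axis (dot on the vise's +x side, as the line is). Anticlockwise turning moves the dot towards the vise's +y side.
- objective_red: Bystander: steel objective with a red band, 23 mm across, 34 mm high, standing; origin under its centre.
- objective_yellow: Bystander: steel objective with a yellow band, 23 mm across, 40 mm high, standing; origin under its centre.
- lock_ring: Bystander: flat brass ring, 54 mm across, 6 mm high; origin under its centre.
- grease_tin: Bystander: low blue tin, 44 mm across, 24 mm high; origin under its centre.
- screwdriver: Bystander: screwdriver, 170 mm long, lying; origin under it.
- pin_spanner: Bystander: steel spanner, 150 mm long, lying; origin under it.
- eyepiece: Bystander: black eyepiece, 32 mm across, 56 mm high, standing; origin under its centre.

How it is judged:
By the outcome, as a careful person would: the job done as asked, in the order asked, and still so for the second after the job is handed in, with the robot touching nothing.
It also fails if it takes over 67 s, if anything falls off the work surface, if the arm or the gripper's body presses on something with over 40 N, if the wrist force passes 120 N, or if a joint passes its speed limit or range.

## Working session

There is one attempt and no reset: what is moved stays moved. The work goes in short steps, each a Python script; the robot and the scene stay as the last script left them, time stands still between calls to the robot, and variables do not carry over. Pictures are saved under pics/ and viewed, and the job is handed in when it is done.

```bash
mkdir -p pics
python3 - <<'E'
from bench import robot
import cv2
for n in ["scene","top","wrist"]:
    d=robot.get_image(n); cv2.imwrite(f"pics/{n}0.png",d["img"])
    print(n,d["fovy"],d["cx"],d["cy"],d["eye"],d["orientation"])
print(robot.current_t(),robot.current_eef_rot(),robot.current_contact_force(),robot.current_gripper_width())
E
```

```text
scene 46.67978130919788 278.1918040213803 215.6799060916466 [1021.1148141  -489.35944744  795.53543355] [-2.43583725 -0.01297881  0.8006545 ]
top 46.158271873889255 282.51194294111144 203.16962309787638 [ 449.43159581  -37.91653452 1021.28331939] [-2.99401881e+00 -2.44688702e-03 -1.59076204e+00]
wrist 65.70646984690485 278.38698592936623 209.42910232178954 [ 237.61091677 -501.84487577  384.17938243] [ 2.85097870e+00  2.25811612e-03 -1.27400912e+00]
0.15 [-3.14024662e+00 -2.23061012e-04  2.96824767e-01] [-0.37143791 -0.70569488  0.67262099] 1.0013471405914074
```

View pics/scene0.png

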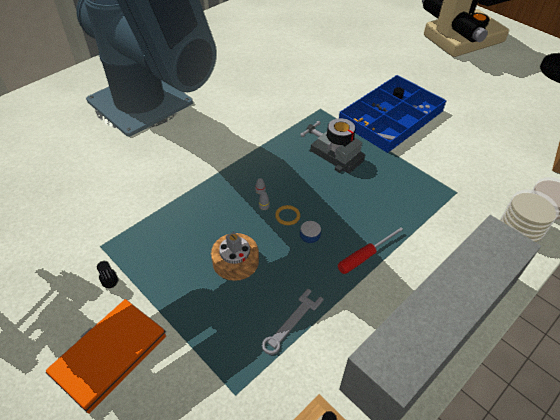

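View pics/top0.png

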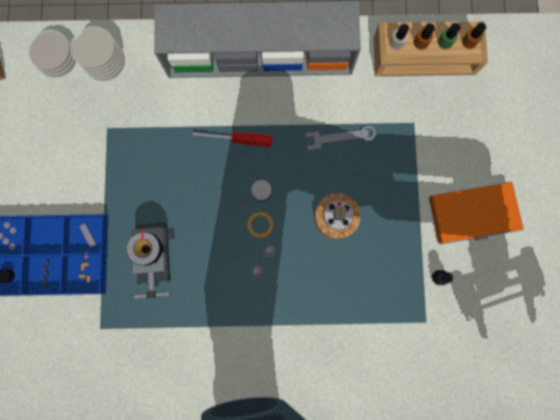

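View pics/wrist0.png

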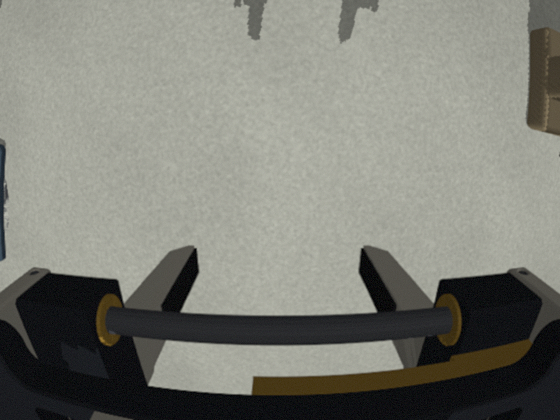

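The top view shows the turret on its cork ring at about (338,214) and the vise and carrier at about (145,248). The handle points down, so vise +x is roughly world +x. I'll zoom in.

```bash
cat > h.py <<'E'
from bench import robot
import cv2, numpy as np
from scipy.spatial.transform import Rotation as Ro
def ray(d,u,v):
    f=210/np.tan(np.radians(d["fovy"])/2)
    x=(u-d["cx"])/f; y=(v-d["cy"])/f
    if d.get("fish"):
        r=np.hypot(x,y); s=np.sin(r)/max(r,1e-9); c=np.array([x*s,y*s,np.cos(r)])
    else: c=np.array([x,y,1.])
    return np.array(d["eye"]), Ro.from_euler('xyz',d["orientation"]).as_matrix()@c
def onz(d,u,v,z):
    e,r=ray(d,u,v); return e+r*(z-e[2])/r[2]
def proj(d,p):
    f=210/np.tan(np.radians(d["fovy"])/2)
    c=Ro.from_euler('xyz',d["orientation"]).as_matrix().T@(np.array(p)-d["eye"])
    if d.get("fish"):
        rho=np.hypot(c[0],c[1]); t=np.arctan2(rho,c[2]); return d["cx"]+f*t*c[0]/rho, d["cy"]+f*t*c[1]/rho
    return d["cx"]+f*c[0]/c[2], d["cy"]+f*c[1]/c[2]
def get(n):
    d=robot.get_image(n); d["fish"]=(n=="wrist"); return d
E
python3 - <<'E'
import cv2,numpy as np
t=cv2.imread("pics/top0.png");s=cv2.imread("pics/scene0.png")
def crop(im,x,y,w,h):return cv2.resize(im[y:y+h,x:x+w],(400,300),interpolation=cv2.INTER_CUBIC)
a=np.vstack([np.hstack([crop(t,298,184,80,60),crop(t,110,215,80,60)]),np.hstack([crop(s,195,225,80,60),crop(s,300,110,80,60)])])
cv2.imwrite("pics/z0.png",a)
E
```

```text
(no output)
```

View pics/z0.png

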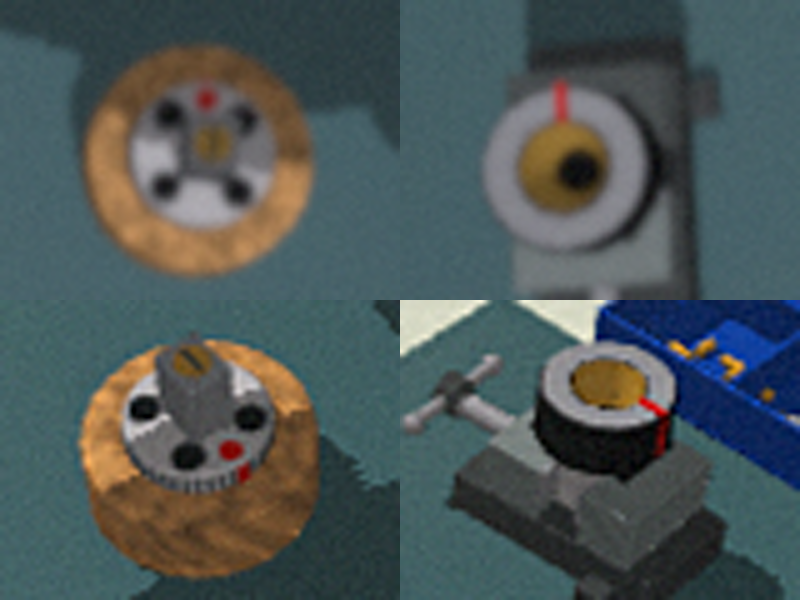

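Run:
```python
from h import *
d=get("top")
c=onz(d,338.6,215,45.5);r=onz(d,339.4,204,46);print("turret",c,r,np.degrees(np.arctan2(*(r-c)[1::-1])))
c=onz(d,142.8,248.6,90);r=onz(d,142.2,234.6,90);print("cup",c,r,np.degrees(np.arctan2(*(r-c)[1::-1])))
e=get("scene")
# triangulate disc/cup heights : scene crop centers
def tri(u1,u2):
    (a,p),(b,q)=ray(d,*u1),ray(e,*u2)
    A=np.stack([p,-q],1);s=np.linalg.lstsq(A,b-a,rcond=None)[0]
    return (a+p*s[0]+b+q*s[1])/2, np.linalg.norm(a+p*s[0]-b-q*s[1])
print(tri((339.4,204),(195+230/5,225+149/5)), tri((142.8,248.6),(300+207/5,110+82/5)))
```

```text
turret [ 568.35876953 -154.6057661    45.5       ] [ 590.42556262 -156.96038558   46.        ] -6.09065439253509
cup [506.47437277 221.83608786  90.        ] [532.91865545 223.54229943  90.        ] 3.691663920633345
(array([ 590.6044818 , -156.68592252,   46.15298278]), np.float64(0.6506587790208586)) (array([506.31063366, 220.91432917,  93.52052309]), np.float64(0.1542320168027507))
```

Run:
```python
from h import *
robot.move_ptp([506,221,200],[np.pi,0,0.06]); print(robot.current_t(), robot.current_tcp_pos(),robot.current_contact_force())
d=get("wrist"); cv2.imwrite("pics/w1.png",d["img"]); np.save("w1.npy",d,allow_pickle=True)
print(proj(d,[506,221,90]),d["eye"],d["orientation"])
robot.move_ptp([568.4,-154.6,155],[np.pi,0,-0.106]); print(robot.current_t(), robot.current_tcp_pos(),robot.current_contact_force())
d=get("wrist"); cv2.imwrite("pics/w2.png",d["img"]); np.save("w2.npy",d,allow_pickle=True)
print(proj(d,[568.4,-154.6,45.5]))
```

```text
3.1417 [506.36500604 220.28721494 199.99861537] [-0.92205451 -0.08355685  0.17945514]
(np.float64(278.2565447240538), np.float64(207.1126410241)) [586.46673326 225.52570725 366.24508355] [ 2.85060148e+00  3.87820682e-04 -1.51185081e+00]
4.6167 [ 568.55085223 -153.50557035  155.2070473 ] [0.27487284 0.62279458 1.10121273]
(np.float64(280.435380340404), np.float64(206.80952555136483))
```

View pics/w1.png

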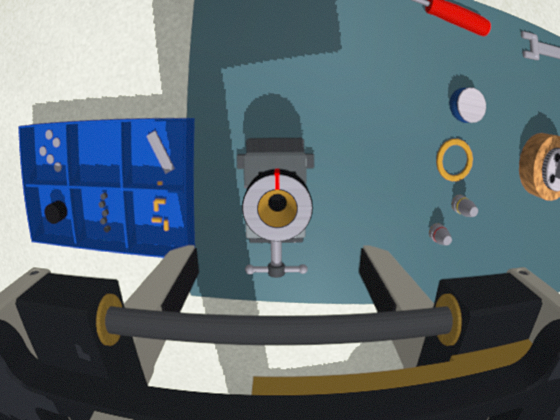

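View pics/w2.png

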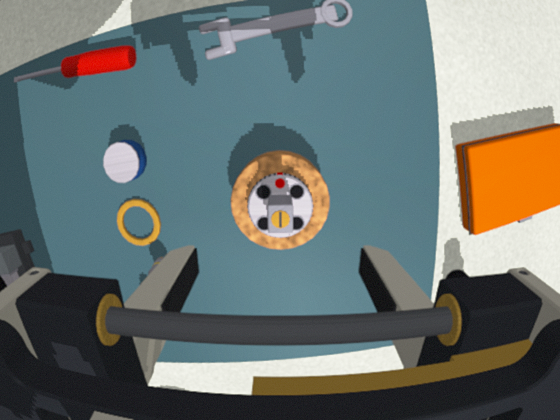

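Run:
```python
from h import *
def redc(im,x0,x1,y0,y1):
    s=im[y0:y1,x0:x1].astype(int); m=(s[...,2]>110)&(s[...,1]<70)&(s[...,0]<80)
    ys,xs=np.nonzero(m); return xs+x0,ys+y0
for n,box,z in [("w1",(225,330,150,250),90),("w2",(230,330,160,250),45.5)]:
    d=np.load(n+".npy",allow_pickle=True).item(); im=d["img"]; x0,x1,y0,y1=box
    s=im[y0:y1,x0:x1].astype(int); mx=s.max(2);mn=s.min(2)
    xs,ys=redc(im,*box); print(n,"red",xs.mean(),ys.mean(),ys.min(),ys.max(),len(xs))
    big=cv2.resize(im[y0:y1,x0:x1],None,fx=6,fy=6,interpolation=cv2.INTER_CUBIC); cv2.imwrite(f"pics/{n}z.png",big)
    m=((mx-mn<35)&(mn>125)).astype(np.uint8)
    if n=="w1": m|=((s[...,2]>110)&(s[...,1]<70)).astype(np.uint8)
    cs,_=cv2.findContours(m,cv2.RETR_EXTERNAL,cv2.CHAIN_APPROX_NONE); c=max(cs,key=cv2.contourArea)
    P=np.array([onz(d,p[0][0]+x0,p[0][1]+y0,z)[:2] for p in cv2.convexHull(c)],np.float32)
    print(cv2.fitEllipse(P),cv2.minEnclosingCircle(P))
    R=[onz(d,u,v,z) for u,v in zip(xs,ys)]; print("redmean",np.mean(R,0))
```

```text
w1 red 276.75308641975306 178.03703703703704 168 189 81
((501.26983642578125, 222.4728240966797), (60.87566375732422, 75.62678527832031), 85.79425811767578) ((503.1331481933594, 222.9584197998047), 37.789344787597656)
redmean [532.04414133 223.83589085  90.        ]
w2 red 279.5113636363636 180.9318181818182 172 187 88
((568.5858764648438, -154.29873657226562), (57.39639663696289, 57.677799224853516), 43.02607345581055) ((568.7024536132812, -154.2329559326172), 29.01679229736328)
redmean [ 591.67358856 -156.21082387   45.5       ]
```

View pics/w1z.png

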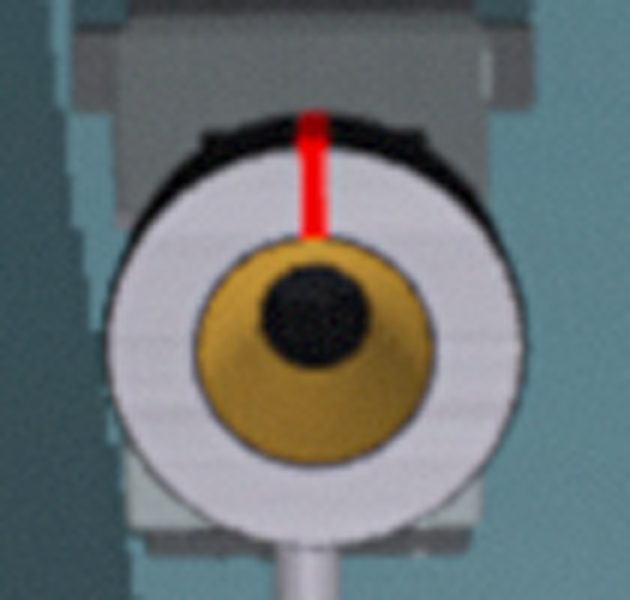

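View pics/w2z.png

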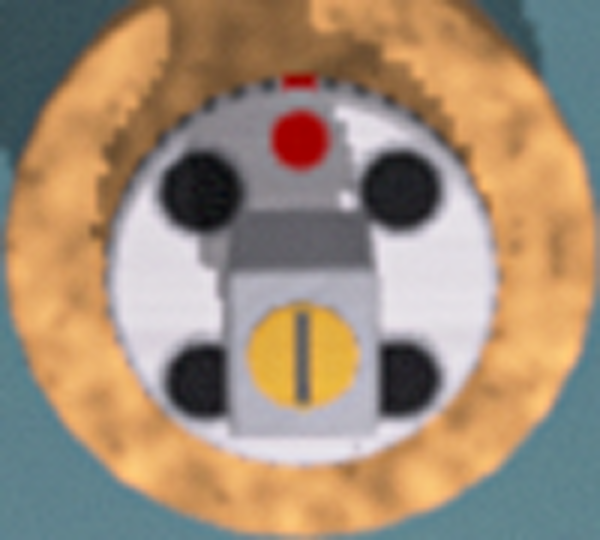

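Run:
```python
from h import *
d=np.load("w1.npy",allow_pickle=True).item()
f=lambda u,v,z,o:onz(d,u/6+o[0]-.42,v/6+o[1]-.42,z)
o=(225,150)
from scipy.optimize import least_squares
for z in (84,87,90,93,96):
    L,R,T,B=[f(*p,z,o) for p in((107,345),(525,345),(316,148),(316,545))]
    l,r,t,b=[f(*p,z,o) for p in((194,350),(436,350),(314,237),(314,467))]
    a,c=f(313,148,z,o),f(314,238,z,o)
    C=[(T+B)[0]/2,(L+R)[1]/2]
    print(z,"dia",np.linalg.norm(L-R),np.linalg.norm(T-B),"in",np.linalg.norm(l-r),np.linalg.norm(t-b),"C",((T+B)/2)[:2],((L+R)/2)[:2],((t+b)/2)[:2],((l+r)/2)[:2],"line",np.degrees(np.arctan2(*(a-c)[1::-1])),np.degrees(np.arctan2(*(a-(L+R)/2)[1::-1])))
# jaw/vise edges at z=52: far & near midpoints
p,q=f((119+488)/2,150,52,o),f((130+480)/2,500,52,o);print("vise axis",p,q,np.degrees(np.arctan2(*(p-q)[1::-1])))
p=f(303.5,60,52,o);q=f(308,575,30,o);print(p,q)
d=np.load("w2.npy",allow_pickle=True).item();o=(230,160);z=45.5
L,R,B,D=[f(*p,z,o) for p in((108,270),(497,270),(303,465),(301,140))]
C=(L+R)/2;print("turret",L,R,B,B[0]+29,"C",C,"dot",D,np.degrees(np.arctan2(*(D-C)[1::-1])))
holes=[f(*p,z,o) for p in((201,191),(400,190),(203,381),(402,378))]
for i,j in((0,1),(2,3)):
    h=holes[i]-holes[j];print("holes",np.degrees(np.arctan2(-h[0],h[1])),(holes[i]+holes[j])/2, np.linalg.norm(h))
print("holesmean",np.mean(holes,0)) 
a,b=f(302,312,78,o),f(303,403,78,o);print("slot",np.degrees(np.arctan2(*(a-b)[1::-1])))
a,b=f((231+374)/2,268,78,o),f((229+379)/2,435,78,o);print("hub",a,b,np.degrees(np.arctan2(*(a-b)[1::-1])),(a+b)/2)
```

```text
84 dia 63.22683470717511 62.61281239319985 in 36.53972000513652 36.2299749666192 C [503.06060201 221.75072438] [504.23678369 221.82868234] [502.79777572 222.03573385] [503.43764978 221.9250923 ] line 3.936114385903663 4.1394842977423645
87 dia 62.554792871276945 61.94729703747542 in 36.1513371194649 35.84488437962595 C [503.94713081 221.7908489 ] [505.11081078 221.86797824] [503.68709811 222.07282899] [504.32017091 221.96336345] line 3.9361143859036187 4.1394842977423645
90 dia 61.88275103537881 61.281781681751106 in 35.76295423379327 35.45979379263264 C [504.8336596  221.83097342] [505.98483786 221.90727414] [504.5764205  222.10992413] [505.20269204 222.0016346 ] line 3.936114385903506 4.1394842977423565
93 dia 61.21070919948065 60.616266326026675 in 35.37457134812162 35.0747032056395 C [505.7201884  221.87109794] [506.85886495 221.94657004] [505.46574289 222.14701927] [506.08521317 222.03990576] line 3.936114385903637 4.1394842977424045
96 dia 60.53866736358251 59.95075097030236 in 34.986188462449995 34.689612618646244 C [506.60671719 221.91122246] [507.73289204 221.98586594] [506.
[... 263 characters left out ...]
0108237   30.        ]
turret [ 573.4875093  -125.91106502   45.5       ] [ 567.49417    -182.96684643   45.5       ] [ 539.86793926 -151.32461036   45.5       ] 568.8679392573174 C [ 570.49083965 -154.43895572   45.5       ] dot [ 589.91702489 -156.23183754   45.5       ] -5.273005393119166
holes -5.697082321936489 [ 582.47114282 -155.38301396   45.5       ] 28.952657132956293
holes -5.090456381088368 [ 553.53950298 -152.66570686   45.5       ] 29.79358697647092
holesmean [ 568.0053229  -154.02436041   45.5       ]
slot -5.330928085750108
hub [ 579.9155839  -155.28355982   78.        ] [ 556.90712139 -153.095116     78.        ] -5.433327470068872 [ 568.41135265 -154.18933791   78.        ]
```

The cup measures about (505.5, 222.0) with its line at +3.9°. The turret is at (568.3, -154.1), yaw -5.4°. Next I grasp and lift it.

Run:
```python
from h import *
o=[np.pi,0,np.radians(-5.4)]
robot.move_ptp([568.3,-154.1,100],o)
print(robot.move_linear([568.3,-154.1,48.5],speed=80,f_stop=6))
robot.sleep(.2);print(robot.current_tcp_pos(),robot.current_contact_force())
robot.move_gripper(0.0); robot.sleep(.2)
print(robot.current_gripper_width()*93,robot.current_tcp_pos(),robot.current_contact_force(),robot.current_ft_torque())
robot.move_linear([568.3,-154.1,140],speed=100); robot.sleep(.3)
print(robot.current_t(),robot.current_gripper_width()*93,robot.current_tcp_pos(),robot.current_contact_force(),robot.current_ft_torque())
for n in("wrist","scene"):
    d=get(n);cv2.imwrite(f"pics/{n}3.png",d["img"]);np.save(n+"3.npy",d,allow_pickle=True)
```

```text
False
[ 568.70161389 -154.30877085   49.1068068 ] [-0.05696796  0.41383794 -0.50732691]
19.925767394318644 [ 568.29517592 -154.17278227   48.50610292] [-0.33022523 -1.98692208 -0.7192763 ] [-0.02416956  0.02652491 -0.02312019]
8.6833 19.592010081586096 [ 568.10409827 -154.02888943  139.53702353] [-0.08167232 -0.37483294 -1.70451237] [0.05151219 0.04920208 0.00079885]
```

View pics/wrist3.png

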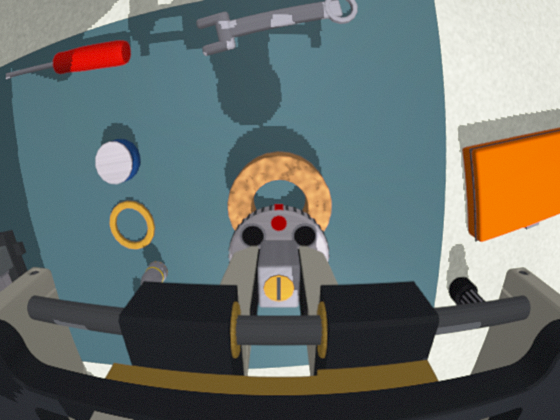

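View pics/scene3.png

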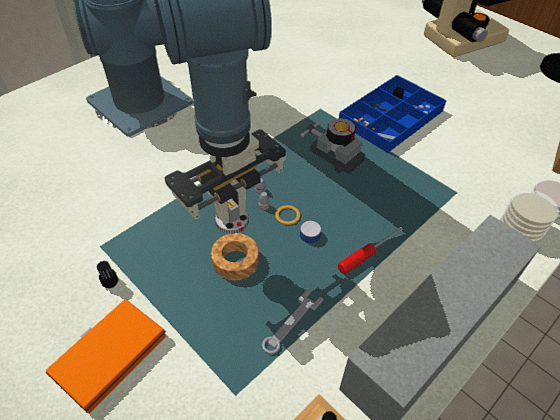

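The turret is held squarely: the dot at (279,223) and the hub at (279,288) are both in line with the tool. Next I move over the cup and feel downward.

```bash
cat >> h.py <<'E'
def avg(n=12,dt=.02):
    F=[];T=[];
    for _ in range(n):
        F.append(robot.current_contact_force());T.append(robot.current_ft_torque());robot.sleep(dt)
    return np.mean(F,0),np.std(F,0),np.mean(T,0)
np.set_printoptions(precision=3,suppress=True)
E
python3 - <<'E'
from h import *
o=[np.pi,0,np.radians(3.9)]
robot.move_ptp([505.5,222,155],o)
robot.move_linear([505.5,222,124],speed=60); robot.sleep(.25)
b=avg(); print(robot.current_t(),robot.current_tcp_pos(),*b)
np.save("base.npy",np.r_[b[0],b[2]])
print(robot.move_linear([505.5,222,104],speed=12,f_stop=3))
print(robot.current_tcp_pos()); a=avg(); print(robot.current_t(),robot.current_tcp_pos(),a[0]-b[0],a[2]-b[2])
d=get("wrist");cv2.imwrite("pics/wrist4.png",d["img"])
E
```

```text
11.325 [505.556 222.024 124.166] [ 0.055  0.335 -2.596] [0.553 0.661 0.392] [0.019 0.013 0.001]
True
[505.492 221.617 112.528]
12.5167 [505.534 221.633 112.537] [-0.115 -0.962  8.121] [-0.128 -0.054  0.001]
```

View pics/wrist4.png

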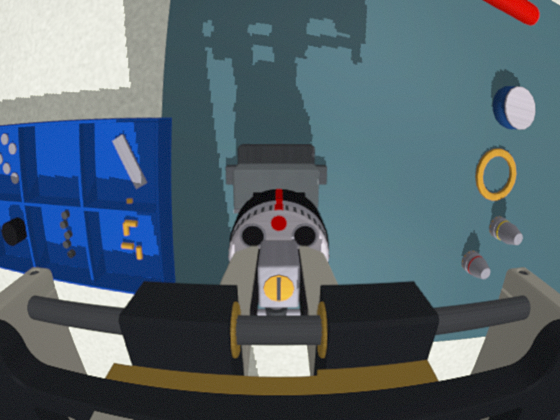

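Run:
```python
from h import *
B=np.load("base.npy"); o=[np.pi,0,np.radians(3.9)]
for (x,y) in [(505.5,221.2),(505.5,220.6)]:
    robot.move_linear([x,y,115],speed=15)
    s=robot.move_linear([x,y,109],speed=4,f_stop=3)
    a=avg(10); print(robot.current_t(),s,x,y,robot.current_tcp_pos(),a[0]-B[:3],a[2]-B[3:])
```

```text
13.9333 True 505.5 221.2 [505.588 221.418 112.507] [-0.024 -0.064  8.388] [ 0.037 -0.006 -0.002]
15.25 True 505.5 220.6 [505.504 221.285 112.632] [1.046 0.963 4.276] [ 0.267 -0.193 -0.005]
```

Run:
```python
from h import *
B=np.load("base.npy")
x,y=505.5,221.3
robot.move_linear([x,y,113.6],speed=15)
z=113.0; 
while z>109:
    robot.move_linear([x,y,z],speed=10); robot.sleep(.08)
    a=avg(6); f=a[0]-B[:3]; print(round(robot.current_t(),2),round(z,2),robot.current_tcp_pos(),f,a[2]-B[3:])
    if f[2]>8.8: break
    z-= .25 if f[2]<4 else .12
open("z.txt","w").write(str(z))
```

```text
15.93 113.0 [505.453 221.273 112.811] [1.386 0.54  0.938] [ 0.232 -0.316  0.005]
16.37 112.75 [505.47  221.312 112.759] [1.239 0.823 1.236] [ 0.253 -0.262 -0.008]
16.8 112.5 [505.565 221.297 112.657] [0.464 0.917 3.172] [ 0.21  -0.168 -0.005]
17.23 112.25 [505.698 221.343 112.591] [-0.01   0.405  6.593] [ 0.19 -0.03 -0.01]
17.67 112.13 [505.706 221.358 112.535] [-0.096  0.811  8.198] [0.163 0.014 0.005]
18.1 112.01 [505.725 221.373 112.531] [-0.604  0.43   9.366] [ 0.164  0.067 -0.022]
```

Run:
```python
from h import *
B=np.load("base.npy"); y0=3.9
x,y,z=505.55,221.4,112.3
robot.sleep(.4); a=avg(8);print("press",a[0]-B[:3])
robot.move_linear([x,y,z],speed=5); robot.sleep(.1)
def rep(k):
    a=avg(6,.02); print(k,round(robot.current_t(),2),robot.current_tcp_pos(),np.degrees(robot.current_eef_rot()[2]),a[0]-B[:3],a[2]-B[3:],robot.current_gripper_width()*93)
    return a[0]-B[:3]
rep(0)
for k in [5,12,20.5]:
    robot.move_ptp([x,y,z],[np.pi,0,np.radians(y0+k)]); f=rep(k)
    if f[2]>10 or f[2]<3.5: z+= .0 if 3.5<f[2]<10 else (f[2]-6)/13; print("z",z)
d=get("wrist");cv2.imwrite("pics/ccw.png",d["img"])
d=get("top");cv2.imwrite("pics/ccwt.png",d["img"])
open("z.txt","w").write(str(z))
```

```text
press [-0.379  0.541  8.825]
0 19.08 [505.711 221.387 112.52 ] 3.898283803458191 [-0.508  0.11   7.766] [ 0.101 -0.027 -0.022] 19.98028734250839
5 19.43 [505.548 221.432 112.462] 8.872583929950137 [-0.061  0.343  8.396] [0.168 0.083 0.119] 20.05174939452855
12 19.78 [505.551 221.423 112.462] 15.880663158427556 [-0.569  0.465  8.439] [0.204 0.09  0.17 ] 19.855982442272367
20.5 20.15 [505.526 221.469 112.457] 24.38146017947886 [-0.803  0.367  8.426] [0.183 0.102 0.187] 19.59839345831657
```

View pics/ccw.png

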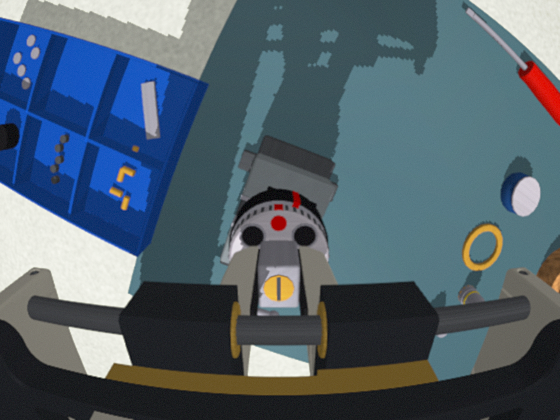

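The gripper carried the turret to about +20° (index line now at (297,200), dot at (279,223)), and it stayed seated at z 112.46. The push is heavier than a "light hand", so I'll ease it off here and then swing clockwise.

Run:
```python
from h import *
B=np.load("base.npy"); y0=3.9
x,y,z=505.55,221.4,112.47
def rep(k):
    a=avg(6,.02); print(k,round(robot.current_t(),2),robot.current_tcp_pos(),np.degrees(robot.current_eef_rot()[2]),a[0]-B[:3],a[2]-B[3:])
    return a[0]-B[:3]
def adj(f,k):
    global z
    if not 4.5<f[2]<7:
        z+=(f[2]-5.7)/14; robot.move_linear([x,y,z],[np.pi,0,np.radians(y0+k)],speed=5); robot.sleep(.1); print("z",z); rep(k)
robot.move_linear([x,y,z],speed=5); robot.sleep(.1); adj(rep(20.5),20.5)
for k in [14,7,0,-7,-14,-20.5]:
    robot.move_ptp([x,y,z],[np.pi,0,np.radians(y0+k)]); adj(rep(k),k)
d=get("wrist");cv2.imwrite("pics/cw.png",d["img"])
robot.sleep(.2)
for k in [-12,-5,0]:
    robot.move_ptp([x,y,z],[np.pi,0,np.radians(y0+k)]); adj(rep(k),k)
robot.sleep(.2);rep(0)
d=get("wrist");cv2.imwrite("pics/back.png",d["img"]);np.save("back.npy",d,allow_pickle=True)
open("z.txt","w").write(str(z))
```

```text
20.5 20.7 [505.532 221.428 112.472] 24.39660213357057 [-0.571  0.622  7.12 ] [0.22  0.063 0.146]
z 112.57143824351017
20.5 21.15 [505.483 221.433 112.481] 24.399974118326032 [-0.604  1.103  5.919] [ 0.278 -0.022  0.169]
14 21.5 [505.521 221.385 112.513] 18.033823715183292 [-0.121  0.834  5.533] [ 0.273  0.013 -0.136]
7 21.85 [505.511 221.397 112.506] 11.10837343252722 [0.044 1.009 5.735] [ 0.255  0.015 -0.122]
0 22.2 [505.499 221.38  112.524] 4.1239513137095045 [-0.194  0.605  5.388] [ 0.227 -0.009 -0.126]
-7 22.55 [505.495 221.345 112.506] -2.870088938679499 [-0.271  0.708  4.9  ] [ 0.196 -0.009 -0.084]
-14 22.9 [505.522 221.377 112.531] -9.868947314541838 [-0.315  0.304  5.196] [ 0.192 -0.03  -0.088]
-20.5 23.25 [505.527 221.357 112.554] -16.382074008521652 [-0.413  0.434  4.655] [ 0.148  0.02  -0.093]
-12 23.87 [505.517 221.397 112.552] -8.261764638797892 [ 0.064 -0.062  3.976] [ 0.132 -0.014  0.085]
z 112.44828175501242
-12 24.32 [505.579 221.387 112.533] -8.119859333166112 [-0.507 -0.014  5.271] [0.069 0.108 0.044]
-5 24.67 [505.538 221.415 112.489] -1.264366259741013 [-0.856  0.251  5.258] [0.106 0.11  0.103]
0 25.02 [505.54  221.453 112.494] 3.7405778615856744 [-0.834  0.132  6.254] [0.118 0.123 0.132]
0 25.32 [505.561 221.444 112.498] 3.863744068986228 [-0.891  0.248  6.471] [0.144 0.143 0.06 ]
```

View pics/cw.png

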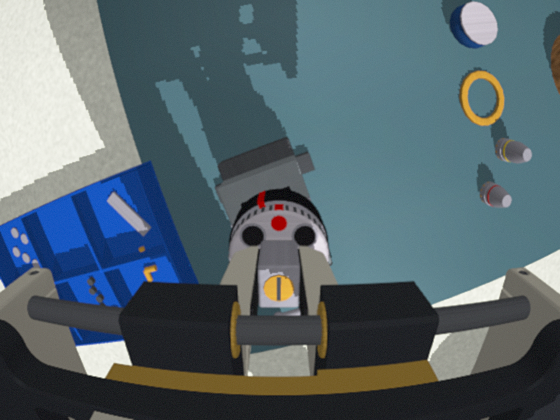

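View pics/back.png

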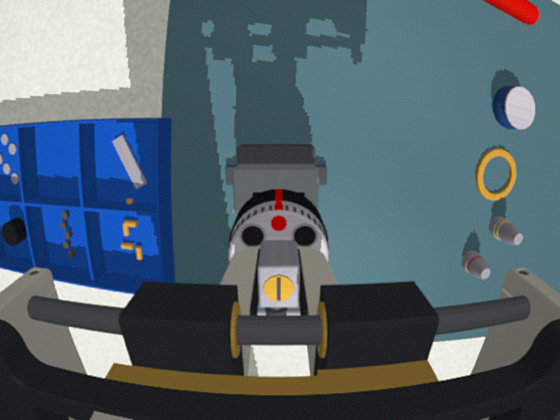

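Back at the line: the line, disc edge mark and dot all sit at column 279. The clockwise picture had the line at (262,200), about the same offset as the anticlockwise one. Next I check the alignment numerically, relax and release.

Run:
```python
from h import *
B=np.load("base.npy")
def red(im):
    s=im[185:232,255:305].astype(int); m=(s[...,2]>90)&(s[...,1]<60)&(s[...,0]<70)
    return [(r+185,round(np.nonzero(m[r])[0].mean()+255,1),int(m[r].sum())) for r in range(47) if m[r].any()]
d=np.load("back.npy",allow_pickle=True).item(); print(red(d["img"]))
x,y,z=505.55,221.4,112.6
o=[np.pi,0,np.radians(3.9)]
robot.move_linear([x,y,z],o,speed=5); robot.sleep(.15); a=avg(6); print(a[0]-B[:3],a[2]-B[3:])
robot.move_gripper(0.5); robot.sleep(.15)
print(robot.current_t(),robot.current_gripper_width(),robot.current_tcp_pos(),robot.current_contact_force())
robot.move_linear([x,y,220],speed=90); robot.sleep(.25)
for n in("wrist","scene","top"):
    d=get(n);cv2.imwrite(f"pics/{n}6.png",d["img"]);np.save(n+"6.npy",d,allow_pickle=True)
print(robot.current_t())
w=cv2.imread("pics/wrist6.png");s=cv2.imread("pics/scene6.png")
cv2.imwrite("pics/z6.png",np.hstack([cv2.resize(w[140:260,220:340],(400,400),interpolation=cv2.INTER_CUBIC),cv2.resize(s[95:175,300:380],(400,400),interpolation=cv2.INTER_CUBIC)]))
```

```text
[(189, np.float64(278.5), 6), (190, np.float64(278.5), 6), (191, np.float64(278.5), 6), (192, np.float64(278.5), 6), (193, np.float64(278.5), 6), (194, np.float64(278.5), 6), (195, np.float64(278.0), 7), (196, np.float64(278.0), 7), (197, np.float64(278.0), 7), (198, np.float64(278.5), 6), (199, np.float64(278.0), 7), (200, np.float64(278.5), 8), (201, np.float64(278.5), 6), (202, np.float64(278.5), 6), (203, np.float64(278.0), 7), (204, np.float64(278.5), 8), (205, np.float64(278.5), 8), (206, np.float64(278.5), 8), (207, np.float64(278.5), 8), (208, np.float64(278.0), 9), (209, np.float64(278.5), 8), (216, np.float64(278.5), 4), (217, np.float64(278.5), 10), (218, np.float64(278.5), 12), (219, np.float64(278.0), 13), (220, np.float64(278.5), 14), (221, np.float64(278.0), 15), (222, np.float64(278.0), 15), (223, np.float64(278.0), 15), (224, np.float64(278.0), 15), (225, np.float64(278.5), 14), (226, np.float64(278.5), 14), (227, np.float64(278.5), 12), (228, np.float64(278.0), 11), (229, np.float64(278.5), 8), (230, np.float64(278.0), 3)]
[-0.319  0.121  4.971] [0.176 0.029 0.058]
26.6667 0.49837926576132524 [505.557 221.402 112.621] [-0.001  0.433 -0.039]
28.4083
```

View pics/z6.png

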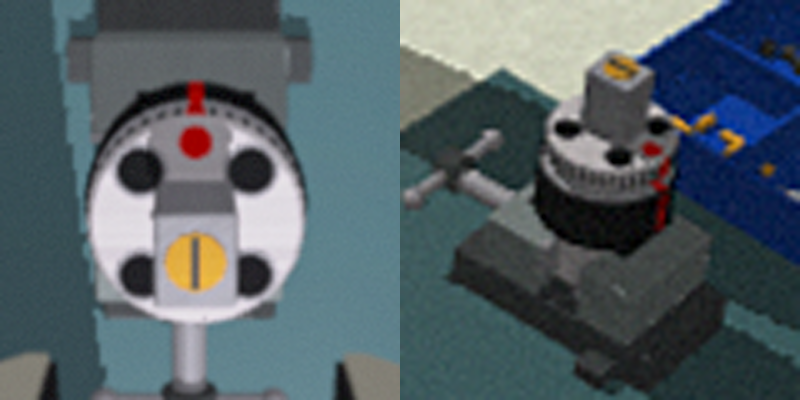

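View pics/scene6.png

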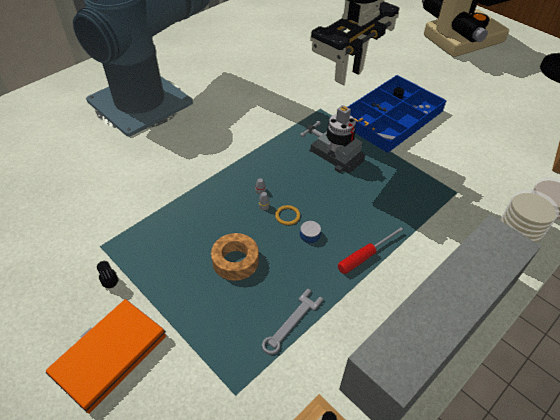

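The turret sits level in the cup with its dot on the line. The bystanders are where they were and the gripper is clear of everything, so I'm handing in.

```bash
python3 -c "
from bench import robot
robot.hand_in();print(robot.current_t())"
```

```text
the job is handed in; nothing more can be done
the job is handed in; nothing more can be done
```

The turret is seated in the carrier with its dot on the index line, and the job was handed in at about 28 s of the 67 s allowed.

- **Seat found by feel:** it is about 2 mm above nominal, at roughly (505.5, 221.4). Side forces there stayed under about 1 N.
- **Press:** I pressed to about 9 N on the seat, which includes the turret's own weight of about 2.5 N. None of the averaged readings went over 9.4 N, but I did not log the force continuously while the arm was moving.
- **Rock:** I turned it +20.5° and then −20.5° about the line, then back to the line. It stayed in its seat throughout, with the tool height steady within about 0.1 mm, and the turning torque stayed under 0.2 N·m.
- **Push too firm at first:** the anticlockwise sweep started at about 8.4 N, more than a light hand. I eased it to about 6 N at the +20° end, and the rest of the rock ran at about 4–6.5 N.
- **Last checks:** before release, the dot, edge mark and line agreed within half a pixel. After release, the pictures show the turret level and on the line, the gripper clear, and the other items apparently undisturbed.
- **Disagreement:** the cup rim height from the cameras was uncertain, between 86 and 96 mm depending on the method, so I relied on touch for the height.

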